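# Shut and bolt the blue medicine drawer

### The job

Push the blue-fronted medicine drawer fully shut with the fingertips, and only then push the red knob on top of that same cabinet all the way across to the left as seen from the drawer's front, so that its bolt stands locked in front of the shut drawer. Push from outside only: do not take the drawer's panel or the knob between the fingers. The yellow cabinet is still being filled, so leave its drawer open and its bolt alone, and leave all the medicines where they are.

Things in the scene. Friction and masses are not known exactly. Their poses are not given: they have to be found in the camera images.
- blue_cabinet: white cabinet with a blue drawer front and a blue stripe along its top's back edge, fixed. 180 deep (x) x 170 wide (y) x 115 mm high; origin at the centre of its underside, on the table. Its x points from the front to the back, the way the drawer shuts; y to the left as seen from the front; z up. A grey fixed post, 40 mm wide, stands at the front's right end
- blue_drawer (a joint): how far the blue drawer is open, m: 0 shut against its stop, 0.115 fully out. It slides along the cabinet's x, takes about 2 N plus some drag, stays where it is left, has no catch
- blue_front (a point): centre of the flat outer face of the blue drawer's front panel, 60 mm above the table; axes as the cabinet's. Panel 126 wide (y) x 96 high (from 12 to 108 mm above the table) x 12 mm thick, no handle, a flat white label card. Shut, this point is 102 mm in front of the cabinet's origin and 20 mm to its left. Behind it: an open tray with cartons fixed in it
- blue_bolt (a joint): travel of the blue cabinet's bolt, m: 0 fully back over the grey post (unlocked), 0.060 at its end stop (locked). It slides along the cabinet's +y, takes about 1.5 N plus some drag and stays where it is left
- blue_knob (a point): middle of the round red upright knob of the blue cabinet's bolt, 138 mm above the table; axes as the cabinet's. Knob 20 mm across, from 10 to 36 mm above the cabinet's top, on a black foot 26 x 26 mm, 10 mm high. It is 30 mm in front of the cabinet's origin and, at joint 0, 58 mm to its right; it slides on a track plate 30 x 110 x 3 mm
- blue_tongue (a point): lower end of the blue cabinet's steel bolt tongue, 94 mm above the table, 80 mm in front of the knob's axis. The tongue, 12 mm wide, 4 thick, 28 high, hangs over the cabinet's front edge from a flat arm running forward from the knob; unlocked it hangs before the grey post, locked before the shut drawer's panel
- yellow_cabinet: white cabinet with a yellow drawer front and a yellow stripe along its top's back edge, fixed. 180 deep (x) x 170 wide (y) x 115 mm high; origin at the centre of its underside, on the table. Its x points from the front to the back, the way the drawer shuts; y to the left as seen from the front; z up. A grey fixed post, 40 mm wide, stands at the front's right end
- yellow_drawer (a joint): how far the yellow drawer is open, m: 0 shut against its stop, 0.115 fully out. It slides along the cabinet's x, takes about 2 N plus some drag, stays where it is left, has no catch
- yellow_front (a point): centre of the flat outer face of the yellow drawer's front panel, 60 mm above the table; axes as the cabinet's. Panel 126 wide (y) x 96 high (from 12 to 108 mm above the table) x 12 mm thick, no handle, a flat white label card. Shut, this point is 102 mm in front of the cabinet's origin and 20 mm to its left. Behind it: an open tray with cartons fixed in it
- yellow_bolt (a joint): travel of the yellow cabinet's bolt, m: 0 fully back over the grey post (unlocked), 0.060 at its end stop (locked). It slides along the cabinet's +y, takes about 1.5 N plus some drag and stays where it is left
- yellow_knob (a point): middle of the round red upright knob of the yellow cabinet's bolt, 138 mm above the table; axes as the cabinet's. Knob 20 mm across, from 10 to 36 mm above the cabinet's top, on a black foot 26 x 26 mm, 10 mm high. It is 30 mm in front of the cabinet's origin and, at joint 0, 58 mm to its right; it slides on a track plate 30 x 110 x 3 mm
- yellow_tongue (a point): lower end of the yellow cabinet's steel bolt tongue, 94 mm above the table, 80 mm in front of the knob's axis. The tongue, 12 mm wide, 4 thick, 28 high, hangs over the cabinet's front edge from a flat arm running forward from the knob; unlocked it hangs before the grey post, locked before the shut drawer's panel
- dropper_green: white dropper bottle with a green band, 30 mm across, 76 mm tall, loose, light; a bystander. Origin at the centre of its underside
- dropper_yellow: white dropper bottle with a yellow band, 30 mm across, 76 mm tall, loose, light; a bystander. Origin at the centre of its underside
- dropper_red: white dropper bottle with a red band, 30 mm across, 76 mm tall, loose, light; a bystander. Origin at the centre of its underside
- pill_jar: amber pill jar, 44 mm across, 60 mm tall, standing on the back half of the blue cabinet's top, loose, light; a bystander. Origin at the centre of its underside
- carton_top: white carton with a green stripe, 50 x 100 x 30 mm, lying on the back half of the yellow cabinet's top, loose, light; a bystander. Origin at the centre of its underside
- carton_table: white carton with an orange stripe, 60 x 110 x 45 mm, on the table to the left, loose, light; a bystander. Origin at the centre of its underside
- blister_silver: silver blister pack, 60 x 100 x 14 mm, flat on the table in front of the cabinets, off to the side, loose, light; a bystander. Origin at the centre of its underside
- blister_white: white blister pack, 60 x 100 x 14 mm, flat on the table in front of the cabinets, off to the side, loose, light; a bystander. Origin at the centre of its underside

How it is judged:
On the way, in this order (a step that is already met when the one before it is completed fails the run):
1. the blue drawer is pushed home (value of joint blue_drawer below 0.005 m), for 0.2 s.
2. the blue cabinet's bolt is pushed fully across (value of joint blue_drawer below 0.005 m and value of joint blue_bolt above 0.055 m), for 0.2 s.
At the end, for the whole second after the job is handed in: the blue drawer is within 5 mm of its stop and its bolt within 5 mm of its locked end, both at rest; the yellow drawer and bolt are within 8 mm of where they started; every medicine stands within 20 mm of where it was, not tipped (all of step 2 and velocity of joint blue_drawer between -0.01 and 0.01 m/s and velocity of joint blue_bolt between -0.01 and 0.01 m/s and distance of each of yellow_front, yellow_knob from where it was at the start of the episode below 0.008 m and distance of each of dropper_green, dropper_yellow, dropper_red, pill_jar, carton_top, carton_table, blister_silver, blister_white from where it was at the start of the episode below 0.02 m and angle between each of dropper_green, dropper_yellow, dropper_red, pill_jar, carton_top, carton_table, blister_silver, blister_white's own z axis and vertical below 0.3 rad); the robot touches nothing.
It fails at once if the bolt is pushed across (over 25 mm) while the blue drawer is still open (over 10 mm) (value of joint blue_bolt above 0.025 m and value of joint blue_drawer above 0.01 m).
It fails at once if the knob is taken between the fingers (the TCP comes inside the knob) (distance between the grasp point and blue_knob below 0.013 m).
It fails at once if the drawer's panel is taken between the fingers (the TCP comes down inside the panel's thickness) (x of the grasp point in the frame of blue_front between -0.002 and 0.014 m and y of the grasp point in the frame of blue_front between -0.063 and 0.063 m and z of the grasp point in the frame of blue_front below 0.058 m).
It fails at once if the yellow cabinet's drawer or bolt is moved by more than 8 mm (not (distance of yellow_front from where it was at the start of the episode below 0.008 m) or not (distance of yellow_knob from where it was at the start of the episode below 0.008 m)).
It fails at once if a medicine is moved or lifted by more than 20 mm or tipped (not (distance of dropper_green from where it was at the start of the episode below 0.02 m) or not (distance of dropper_yellow from where it was at the start of the episode below 0.02 m) or not (distance of dropper_red from where it was at the start of the episode below 0.02 m) or not (distance of pill_jar from where it was at the start of the episode below 0.02 m) or not (distance of carton_top from where it was at the start of the episode below 0.02 m) or not (distance of carton_table from where it was at the start of the episode below 0.02 m) or not (distance of blister_silver from where it was at the start of the episode below 0.02 m) or not (distance of blister_white from where it was at the start of the episode below 0.02 m) or not (angle between dropper_green's own z axis and vertical below 0.3 rad) or not (angle between dropper_yellow's own z axis and vertical below 0.3 rad) or not (angle between dropper_red's own z axis and vertical below 0.3 rad) or not (angle between pill_jar's own z axis and vertical below 0.3 rad) or not (angle between carton_top's own z axis and vertical below 0.3 rad) or not (angle between carton_table's own z axis and vertical below 0.3 rad) or not (angle between blister_silver's own z axis and vertical below 0.3 rad) or not (angle between blister_white's own z axis and vertical below 0.3 rad)).
It also fails if it takes over 40 s, if anything falls off the work surface, if the arm or the gripper's body presses on something with over 40 N, if the wrist force passes 120 N, or if a joint passes its speed limit or range.

### The arm

A 6-joint arm with a two-finger parallel gripper is mounted at the origin on the work surface. World frame = base frame: x ahead of the robot, y to its left, z up, the work surface at z = 0. Lengths are in m, angles in rad, forces in N, time in s.
With the tool pointing down it reaches from about 0.375 to 0.9 m from the base axis. Payload 3.1 kg.
Tool frame: the origin (TCP) lies between the finger pads, 19 mm behind the fingertips; this is the grasp point; z points along the fingers, y is the line along which they close (so a half turn about z gives the same grasp; the last joint's range is limited). The gripper opens to 85 mm and grips with 20 to 120 N. Pads are 22 mm wide; open, the fingers measure 114 mm over their backs; the gripper's body (76 mm by 85 mm) begins 54 mm behind the grasp point. The pads swing forward as they close: fully open they stand 13 mm farther back than shut.
Start: joints at [1.008, 0.527, 1.433, -0, 1.181, -0.178], TCP at [0.235, 0.579, 0.25] pointing down, gripper open.
Joint ranges: [-3.08, 3.08], [-0.75, 2.2], [0.22, 2.44], [-1.43, 4.57], [0, 2.65], [-2.85, 2.85]. Speed limits (rad/s): [2.79, 2.79, 3.14, 3.14, 3.14, 3.14].

### API

Orientations are given as a unit quaternion [x, y, z, w].
In Python, from station import status, viewer, workorder gives the robot as it stands. The module is installed in compiled form; this text tells all that it offers.
- The arm moves only by the tool play_rows, never from a script. Its arguments are lists of equal length, an entry for each row: "linear": the shift along the tool's x, y, z in m, a list of three; "dr": the turn, a rotation vector about the tool's x, y, z in rad, a list of three; "claw": the finger opening in m, from 0 to 0.0854. A call has 1 to 12 rows; each row is the pose to reach, as a shift and turn from the pose commanded when the call began, along the tool's axes at that moment; what a row does not reach only later rows make up. A row lasts 1/12 s, in which the tool goes at most 41.7 mm and 7.16 degrees, less where a joint would pass 70% of its speed; a pose out of reach is approached as far as the arm can. A call with a gripper value outside its range is refused whole. The fingers move at their own pace and stop on an object; "newtons" is the grip in N (left out, the last holds). Time passes only in rows, so rows that repeat a pose let the fingers close. It gives the time, the measured TCP pose, the force, the opening and the grip force at its end, in the units of the state.
- status.observe(): the state, without advancing time (a new reading comes with each control period).
- viewer.grab_frame(name): name is "side" or "top" or "wrist"; returns (picture, depth): 400x640x3 uint8, blue, green, red; 400x640 float32, m along the optical axis (not along the pixel's ray), 0 where there is no reading.
- viewer.camera_model(name): a dict with "mtx" (3x3 intrinsics, pixels), "k1" (the pictures are not rectified: a ray, as slopes to the right and down, at radius r is drawn at 1 + k1 r^2 times it, then the intrinsics apply), "world_from_camera" (4x4, takes a point from camera to world coordinates); the wrist camera has in their place "T_tool_cam" (4x4, takes a point from camera to tool coordinates, whose origin is the TCP and whose axes are the flange's). Camera axes: x right, y down, z forward; pixel columns grow to the right and rows downward; lengths in m; the calibration is good to about 2 mm. A picture is of the moment at which its call begins: read the wrist's pose just before it. camera_model takes no time and is no camera call.
- workorder.sign_off(): hands the job in; it is judged then, once.
Trained networks look in the newest picture that a camera, given by its name, has taken for a name from the list of things; names that differ only in an ending like _2 or _b are one class to them, and where a whole thing is asked for, a point or a joint stands for the part that bears it (a point fixed in the world has none). Each returns a list of dicts, best first, with "p" (0 to 1); they miss things now and then, are a little off and sometimes report something else, mostly with a low value. They report only what shows in the picture. A call takes as long as a camera call.
- viewer.search_frame(camera, thing): "xy" ([column, row] in pixels, amid what is visible of it).
- viewer.silhouettes(camera, thing): "region" (400x640 bool, what is visible of it) and "xy" ([column, row] in pixels, amid what is visible of it).
- viewer.mark_of(camera, thing): "xy" ([column, row] in pixels: a listed point, or the origin of a listed thing).
The state is a dict: "t": time; "qpos": joint angles; "qd": joint speeds; "joint_efforts": joint torques, N m; "tcp_pos": TCP position; "eef_rot": TCP orientation; "wrist_force": force on the tool from outside, world axes, zero at the start; "torque": the same for the moment, N m; "opening": finger opening in m; "grip_force": force on a finger pad.
Only numpy, scipy, OpenCV 4.12 (cv2) and the standard library are available. Lean on these libraries where they do the work, as an engineer would, in place of code of your own. Each camera call takes 0.05 s, during which the arm holds its last target. There are 200 camera calls.

## Working session

There is one attempt and no reset: what is moved stays moved. The work goes in short steps, Python scripts to look and compute and a tool call to move; the robot and the scene stay as the last step left them, time stands still between calls to the robot, and variables do not carry over. Pictures are saved under pics/ and viewed, at most 10 in all, crops included, and the job is handed in when it is done.

Besides the shell and the picture viewer there is one more tool, called after "Call:" in YAML: its name, and indented under it one key for each argument. play_rows: Moves the arm, as the interface text tells. Its arguments: {"type":"object","properties":{"linear":{"type":"array"},"dr":{"type":"array"},"claw":{"type":"array"},"newtons":{"type":"number"}},"required":["linear","dr","claw"]}

```bash
mkdir -p pics; cat > h.py <<'E'
import numpy as np, cv2
from station import status, viewer, workorder
from scipy.spatial.transform import Rotation as R
def pose():
    s=status.observe(); T=np.eye(4); T[:3,:3]=R.from_quat(s['eef_rot']).as_matrix(); T[:3,3]=s['tcp_pos']; return T
def w2c(cam):
    m=viewer.camera_model(cam)
    return m, (m['world_from_camera'] if cam!='wrist' else pose()@m['T_tool_cam'])
def rays(cam,uv):
    m,T=w2c(cam); K=np.array(m['mtx']); T=np.array(T)
    uv=np.atleast_2d(uv).astype(float); d=np.c_[(uv[:,0]-K[0,2])/K[0,0],(uv[:,1]-K[1,2])/K[1,1]]
    s=d.copy()
    for _ in range(20): s=d/(1+m['k1']*(s**2).sum(1,keepdims=True))
    return T, np.c_[s,np.ones(len(s))]
def on_z(cam,uv,z):
    T,r=rays(cam,uv); d=r@T[:3,:3].T; return T[:3,3]+d*((z-T[2,3])/d[:,2:3])
def deproj(cam,uv,dep):
    T,r=rays(cam,uv); return T[:3,3]+(r*np.asarray(dep)[:,None])@T[:3,:3].T
E
python3 - <<'E'
from h import *
s=status.observe(); print(s)
for c in ['top','side']:
    im,d=viewer.grab_frame(c); cv2.imwrite(f'pics/{c}0.png',im); np.save(f'{c}0.npy',d)
    for n,z in [('blue_front',.06),('blue_knob',.138),('blue_tongue',.094),('blue_cabinet',0),('yellow_front',.06),('yellow_knob',.138),('yellow_cabinet',0)]+[(k,0) for k in ['dropper_green','dropper_yellow','dropper_red','blister_silver','blister_white','carton_table']]+[('pill_jar',.115)]:
        r=viewer.mark_of(c,n)
        if r: print(c,n,round(r[0]['p'],2),np.round(r[0]['xy']),on_z(c,r[0]['xy'],z).round(3)[0])
E
```

```text
{'t': 0.0, 'qpos': array([ 1.00753269e+00,  5.28478475e-01,  1.43396895e+00, -6.42760209e-06,
        1.18138550e+00, -1.78534603e-01]), 'qd': array([-0.00040791,  0.00098074, -0.00044449, -0.00028628,  0.00083971,
        0.00035957]), 'joint_efforts': array([-1.13003585e-03, -4.42358601e+01, -1.78020608e+01, -2.90773896e-04,
        8.71114869e-03,  1.50406186e-05]), 'tcp_pos': array([0.2341778 , 0.57870686, 0.24900482]), 'eef_rot': array([ 1.91179008e-01,  9.81554549e-01, -1.04504472e-03, -4.03227054e-04]), 'wrist_force': array([ 0.14043393, -0.27190559, -0.01394586]), 'torque': array([-0.03802764,  0.03617968, -0.03269545]), 'grip_force': 0.0, 'opening': 0.08558368643102521}
top blue_front 0.63 [257. 223.] [0.453 0.224 0.06 ]
top blue_knob 0.57 [278. 167.] [0.629 0.144 0.138]
top blue_tongue 0.55 [279. 199.] [0.53  0.146 0.094]
top blue_cabinet 0.61 [269. 166.] [0.65  0.192 0.   ]
top yellow_front 0.55 [381. 203.] [ 0.517 -0.191  0.06 ]
top yellow_knob 0.69 [384. 159.] [ 0.651 -0.189  0.138]
top yellow_cabinet 0.81 [385. 162.] [ 0.666 -0.217  0.   ]
top dropper_green 0.61 [322. 1
[... 329 characters left out ...]
.] [0.449 0.238 0.06 ]
side blue_knob 0.72 [324. 155.] [0.613 0.153 0.138]
side blue_tongue 0.69 [301. 175.] [0.536 0.145 0.094]
side blue_cabinet 0.66 [329. 180.] [0.654 0.211 0.   ]
side yellow_front 0.56 [346. 258.] [ 0.519 -0.184  0.06 ]
side yellow_knob 0.52 [411. 241.] [ 0.644 -0.268  0.138]
side yellow_cabinet 0.73 [406. 266.] [ 0.676 -0.221  0.   ]
side dropper_green 0.46 [368. 217.] [ 0.68  -0.007  0.   ]
side dropper_yellow 0.69 [246. 155.] [0.453 0.474 0.   ]
side dropper_red 0.58 [392. 353.] [ 0.51  -0.431  0.   ]
side blister_silver 0.7 [238. 187.] [ 0.373  0.299 -0.   ]
side blister_white 0.66 [305. 365.] [ 0.328 -0.379  0.   ]
side pill_jar 0.61 [344. 149.] [0.699 0.194 0.115]
```

```bash
python3 - <<'E'
import cv2
for c in ['top','side']:
    im=cv2.imread(f'pics/{c}0.png'); r=im[100:300,160:480] if c=='top' else im[110:390,200:440]
    cv2.imwrite(f'pics/{c}0c.png',cv2.resize(r,None,fx=2.4 if c=='top' else 2.1,fy=2.4 if c=='top' else 2.1,interpolation=cv2.INTER_CUBIC))
E
```

```text
(no output)
```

View pics/top0c.png

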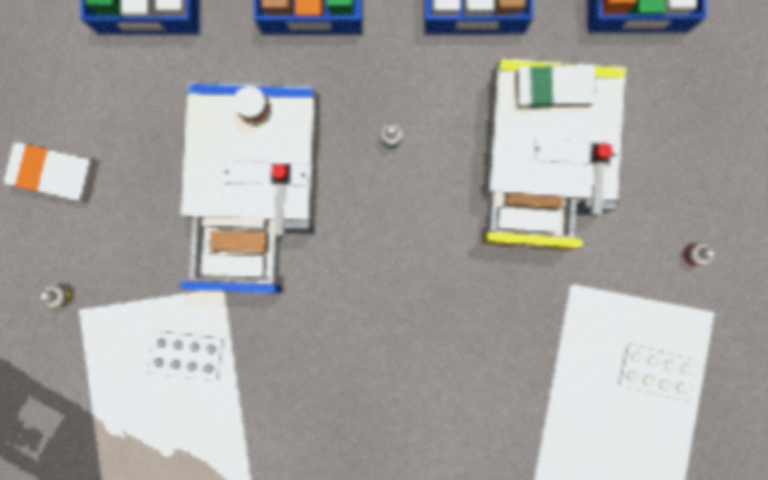

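View pics/side0c.png

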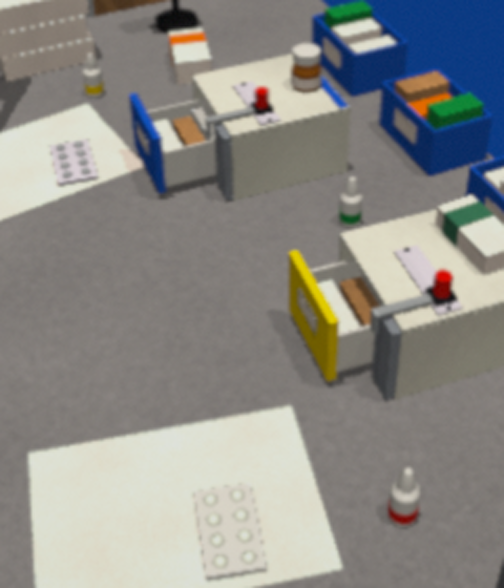

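The top picture shows the blue cabinet with its drawer front around crop pixel (230,288), its knob at (280,172) and the jar at (251,104). The side view agrees. The cabinet's yaw looks small. Next I'll refine the geometry from colour and depth.

```bash
python3 - <<'E'
from h import *
for c in ['top','side']:
    im=cv2.imread(f'pics/{c}0.png'); d=np.load(f'{c}0.npy'); hsv=cv2.cvtColor(im,cv2.COLOR_BGR2HSV)
    def pts(m):
        v,u=np.nonzero(m&(d>0)); return deproj(c,np.c_[u,v],d[v,u])
    blue=pts((abs(hsv[...,0].astype(int)-112)<14)&(hsv[...,1]>150)&(hsv[...,2]>60))
    red=pts(((hsv[...,0]<6)|(hsv[...,0]>174))&(hsv[...,1]>170)&(hsv[...,2]>90))
    near=lambda p,x0,x1,y0,y1,z0,z1:p[(p[:,0]>x0)&(p[:,0]<x1)&(p[:,1]>y0)&(p[:,1]<y1)&(p[:,2]>z0)&(p[:,2]<z1)]
    for n,p in [('front',near(blue,.38,.53,.1,.32,.02,.125)),('fronttop',near(blue,.38,.53,.1,.32,.098,.125)),('stripe',near(blue,.68,.82,.05,.32,.1,.13)),('knob',near(red,.58,.68,.1,.2,.12,.17))]:
        if len(p)<5: print(c,n,len(p)); continue
        print(c,n,len(p),'mean',p.mean(0).round(4),'min',p.min(0).round(3),'max',p.max(0).round(3), 'dx/dy',np.polyfit(p[:,1],p[:,0],1)[0].round(3))
    a=pts(np.ones(d.shape,bool)); a=near(a,.5,.8,.08,.3,.108,.120)
    r=cv2.minAreaRect(a[:,:2].astype(np.float32)*1000); print(c,'cabtop',r)
E
```

```text
top front 88 mean [0.4644 0.2187 0.1067] min [0.458 0.163 0.064] max [0.468 0.283 0.115] dx/dy 0.047
top fronttop 84 mean [0.4644 0.2213 0.108 ] min [0.458 0.164 0.101] max [0.468 0.283 0.115] dx/dy 0.05
top stripe 97 mean [0.7281 0.1914 0.1155] min [0.721 0.113 0.107] max [0.737 0.271 0.126] dx/dy 0.046
top knob 21 mean [0.6126 0.149  0.148 ] min [0.606 0.143 0.125] max [0.62  0.157 0.156] dx/dy -0.024
top cabtop ((638.1854248046875, 198.6257781982422), (170.56773376464844, 197.1761016845703), 87.32357025146484)
side front 256 mean [0.4565 0.1986 0.0769] min [0.45  0.157 0.021] max [0.466 0.286 0.11 ] dx/dy 0.048
side fronttop 94 mean [0.4588 0.2148 0.1058] min [0.451 0.159 0.098] max [0.466 0.286 0.11 ] dx/dy 0.055
side stripe 37 mean [0.723  0.1468 0.1153] min [0.716 0.112 0.112] max [0.729 0.186 0.119] dx/dy 0.066
side knob 37 mean [0.6097 0.144  0.1414] min [0.603 0.137 0.126] max [0.617 0.154 0.154] dx/dy 0.17
side cabtop ((631.9667358398438, 195.94174194335938), (179.17196655273438, 202.33010864257812), 86.50920104980469)
```

Call:
play_rows:
  linear:
    - [-0.026,-0.024,0]
    - [-0.052,-0.048,0]
    - [-0.078,-0.072,0]
    - [-0.104,-0.096,0]
    - [-0.13,-0.12,0]
    - [-0.156,-0.144,0]
    - [-0.182,-0.169,0]
    - [-0.208,-0.193,0]
    - [-0.234,-0.217,0]
    - [-0.26,-0.241,0]
    - [-0.287,-0.266,0]
    - [-0.287,-0.266,0]
  dr:
    - [0,0,-0.04]
    - [0,0,-0.08]
    - [0,0,-0.12]
    - [0,0,-0.16]
    - [0,0,-0.2]
    - [0,0,-0.24]
    - [0,0,-0.28]
    - [0,0,-0.31]
    - [0,0,-0.334]
    - [0,0,-0.334]
    - [0,0,-0.334]
    - [0,0,-0.334]
  claw: [0,0,0,0,0,0,0,0,0,0,0,0]
  newtons: 20

```text
t: 2.5
tcp_pos: [0.404, 0.2205, 0.2504]
eef_rot: [0.028, 1.0, -0.001, 0.001]
wrist_force: [-0.3, 0.0, -0.4]
opening: 0.0003
grip_force: 0.0
```

Call:
play_rows:
  linear:
    - [0,0,0.035]
    - [0,0,0.07]
    - [0,0,0.105]
    - [0,0,0.14]
    - [0,0,0.165]
    - [0,0,0.175]
    - [0,0,0.175]
  dr:
    - [0,0,0]
    - [0,0,0]
    - [0,0,0]
    - [0,0,0]
    - [0,0,0]
    - [0,0,0]
    - [0,0,0]
  claw: [0,0,0,0,0,0,0]

```text
t: 3.08
tcp_pos: [0.3992, 0.225, 0.0726]
eef_rot: [0.025, 1.0, -0.001, -0.003]
wrist_force: [-0.5, -0.4, 0.6]
opening: -0.0002
grip_force: 0.0
```

```bash
python3 - <<'E'
from h import *
im,d=viewer.grab_frame('wrist'); print(status.observe()['tcp_pos'])
a,_=viewer.grab_frame('side')
cv2.imwrite('pics/a.png',np.hstack([cv2.resize(im,(480,300)),cv2.resize(a[100:300,200:400],(300,300))]))
E
```

```text
[0.4000649  0.22525252 0.07396756]
```

View pics/a.png

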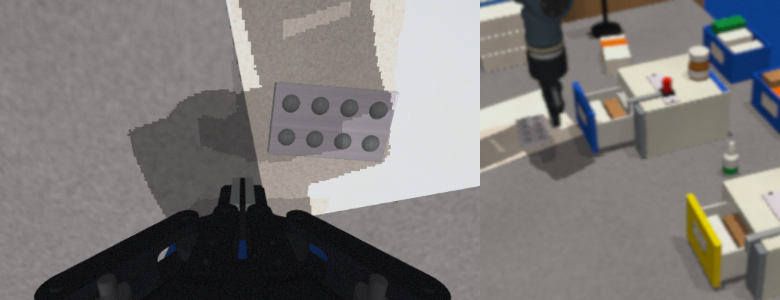

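The closed fingers stand just outside the blue panel, at about its middle, with the blister clear below. Time to push.

Call:
play_rows:
  linear:
    - [-0.02,0,0]
    - [-0.035,0,0]
    - [-0.045,0,0]
    - [-0.053,0,0]
    - [-0.061,0,0]
    - [-0.069,0,0]
    - [-0.077,0,0]
    - [-0.085,0,0]
    - [-0.093,0,0]
    - [-0.101,0,0]
    - [-0.109,0,0]
    - [-0.115,0,0]
  dr:
    - [0,0,0]
    - [0,0,0]
    - [0,0,0]
    - [0,0,0]
    - [0,0,0]
    - [0,0,0]
    - [0,0,0]
    - [0,0,0]
    - [0,0,0]
    - [0,0,0]
    - [0,0,0]
    - [0,0,0]
  claw: [0,0,0,0,0,0,0,0,0,0,0,0]

```text
t: 4.18
tcp_pos: [0.5168, 0.2191, 0.0749]
eef_rot: [0.025, 1.0, 0.0, 0.0]
wrist_force: [-2.3, 0.1, 0.5]
opening: -0.0
grip_force: 0.0
```

Call:
play_rows:
  linear:
    - [-0.003,0,0]
    - [-0.006,0,0]
    - [-0.009,0,0]
    - [-0.012,0,0]
    - [-0.012,0,0]
  dr:
    - [0,0,0]
    - [0,0,0]
    - [0,0,0]
    - [0,0,0]
    - [0,0,0]
  claw: [0,0,0,0,0]

```text
t: 4.6
tcp_pos: [0.5284, 0.2185, 0.075]
eef_rot: [0.025, 1.0, 0.0, 0.001]
wrist_force: [-0.6, 0.7, 0.0]
opening: 0.0
grip_force: 0.0
```

Call:
play_rows:
  linear:
    - [-0.002,0,0]
    - [-0.004,0,0]
    - [-0.006,0,0]
    - [-0.007,0,0]
  dr:
    - [0,0,0]
    - [0,0,0]
    - [0,0,0]
    - [0,0,0]
  claw: [0,0,0,0]

```text
t: 4.93
tcp_pos: [0.5303, 0.2181, 0.0744]
eef_rot: [0.025, 1.0, -0.001, -0.005]
wrist_force: [-9.5, 1.5, 5.2]
opening: -0.0001
grip_force: 0.0
```

Call:
play_rows:
  linear:
    - [-0.001,0,0]
    - [-0.002,0,0]
    - [-0.002,0,0]
    - [-0.002,0,0]
  dr:
    - [0,0,0]
    - [0,0,0]
    - [0,0,0]
    - [0,0,0]
  claw: [0,0,0,0]

```text
t: 5.27
tcp_pos: [0.5302, 0.2181, 0.074]
eef_rot: [0.025, 1.0, -0.001, -0.007]
wrist_force: [-11.0, 1.0, 3.6]
opening: -0.0001
grip_force: 0.0
```

Call:
play_rows:
  linear:
    - [0.02,0,0]
    - [0.06,0,0]
    - [0.06,0,-0.04]
    - [0.06,0,-0.08]
    - [0.06,0,-0.12]
    - [0.06,0,-0.15]
    - [0.06,0,-0.15]
  dr:
    - [0,0,0]
    - [0,0,0]
    - [0,0,0]
    - [0,0,0]
    - [0,0,0]
    - [0,0,0]
    - [0,0,0]
  claw: [0,0,0,0,0,0,0]

```text
t: 5.85
tcp_pos: [0.4816, 0.2223, 0.232]
eef_rot: [0.025, 1.0, 0.002, 0.008]
wrist_force: [1.1, -0.4, -0.1]
opening: 0.0001
grip_force: 0.0
```

```bash
cat > m.py <<'E'
from h import *
import sys
t=sys.argv[1]; print(status.observe()['tcp_pos'])
out=[]
for c in ['top','side']:
    im,d=viewer.grab_frame(c); hsv=cv2.cvtColor(im,cv2.COLOR_BGR2HSV)
    def pts(m):
        v,u=np.nonzero(m&(d>0)); return deproj(c,np.c_[u,v],d[v,u])
    near=lambda p,x0,x1,y0,y1,z0,z1:p[(p[:,0]>x0)&(p[:,0]<x1)&(p[:,1]>y0)&(p[:,1]<y1)&(p[:,2]>z0)&(p[:,2]<z1)]
    blue=pts((abs(hsv[...,0].astype(int)-112)<14)&(hsv[...,1]>150)&(hsv[...,2]>60))
    red=pts(((hsv[...,0]<6)|(hsv[...,0]>174))&(hsv[...,1]>170)&(hsv[...,2]>90))
    for n,p in [('front',near(blue,.38,.6,.1,.32,.02,.125)),('knob',near(red,.58,.68,.1,.28,.12,.17))]:
        if len(p): print(c,n,len(p),p.mean(0).round(4),p.min(0).round(3),p.max(0).round(3))
    for n,z in [('blue_front',.06),('blue_knob',.138)]:
        r=viewer.mark_of(c,n)
        if r: print(c,n,round(r[0]['p'],2),on_z(c,r[0]['xy'],z).round(3)[0])
    out.append(cv2.resize(im[130:250,220:400] if c=='top' else im[100:250,230:430],(400,300)))
cv2.imwrite(f'pics/{t}.png',np.hstack(out))
E
python3 m.py b
```

```text
[0.48160257 0.22229484 0.23196739]
top front 74 [0.5495 0.2048 0.105 ] [0.544 0.168 0.072] [0.555 0.246 0.113]
top knob 24 [0.6128 0.1489 0.1461] [0.605 0.143 0.124] [0.62  0.156 0.155]
top blue_front 0.63 [0.63  0.156 0.06 ]
top blue_knob 0.61 [0.624 0.15  0.138]
side front 194 [0.5428 0.2146 0.0727] [0.537 0.155 0.021] [0.554 0.277 0.111]
side knob 37 [0.6094 0.1433 0.1412] [0.602 0.138 0.126] [0.616 0.156 0.152]
side blue_front 0.85 [0.537 0.241 0.06 ]
```

View pics/b.png

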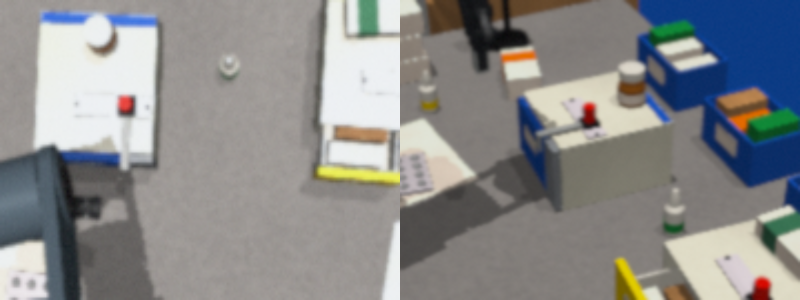

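The drawer front now sits flush with the cabinet face, and the knob is still at its right end, about (0.612, 0.147). I'll move to the knob's right side.

Call:
play_rows:
  linear:
    - [-0.024,-0.022,0]
    - [-0.047,-0.043,0]
    - [-0.071,-0.065,0]
    - [-0.094,-0.087,0]
    - [-0.118,-0.108,0]
    - [-0.142,-0.13,0]
    - [-0.142,-0.13,0]
    - [-0.142,-0.13,0]
  dr:
    - [0,0,0]
    - [0,0,0]
    - [0,0,0]
    - [0,0,0]
    - [0,0,0]
    - [0,0,0]
    - [0,0,0]
    - [0,0,0]
  claw: [0,0,0,0,0,0,0,0]

```text
t: 6.82
tcp_pos: [0.6123, 0.0825, 0.2228]
eef_rot: [0.027, 1.0, 0.0, -0.001]
wrist_force: [-0.1, 0.3, -0.1]
opening: -0.0001
grip_force: 0.0
```

Call:
play_rows:
  linear:
    - [0,0,0.03]
    - [0,0,0.055]
    - [0,0,0.073]
    - [0,0,0.073]
    - [0,0,0.073]
  dr:
    - [0,0,0]
    - [0,0,0]
    - [0,0,0]
    - [0,0,0]
    - [0,0,0]
  claw: [0,0,0,0,0]

```text
t: 7.23
tcp_pos: [0.6099, 0.0851, 0.1504]
eef_rot: [0.025, 1.0, 0.0, -0.002]
wrist_force: [0.6, -0.4, 0.5]
opening: 0.0001
grip_force: 0.0
```

Call:
play_rows:
  linear:
    - [0,0.012,0]
    - [0,0.022,0]
    - [0,0.03,0]
    - [0,0.037,0]
    - [0,0.044,0]
    - [0,0.051,0]
    - [0,0.058,0]
    - [0,0.065,0]
    - [0,0.072,0]
    - [0,0.079,0]
    - [0,0.085,0]
    - [0,0.09,0]
  dr:
    - [0,0,0]
    - [0,0,0]
    - [0,0,0]
    - [0,0,0]
    - [0,0,0]
    - [0,0,0]
    - [0,0,0]
    - [0,0,0]
    - [0,0,0]
    - [0,0,0]
    - [0,0,0]
    - [0,0,0]
  claw: [0,0,0,0,0,0,0,0,0,0,0,0]

```text
t: 8.23
tcp_pos: [0.6164, 0.1747, 0.1519]
eef_rot: [0.025, 1.0, -0.0, -0.0]
wrist_force: [-0.4, -1.1, 2.0]
opening: -0.0006
grip_force: 0.9
```

Call:
play_rows:
  linear:
    - [0,0.003,0]
    - [0,0.006,0]
    - [0,0.009,0]
    - [0,0.012,0]
    - [0,0.014,0]
    - [0,0.014,0]
  dr:
    - [0,0,0]
    - [0,0,0]
    - [0,0,0]
    - [0,0,0]
    - [0,0,0]
    - [0,0,0]
  claw: [0,0,0,0,0,0]

```text
t: 8.73
tcp_pos: [0.6166, 0.1776, 0.1522]
eef_rot: [0.023, 1.0, -0.01, -0.002]
wrist_force: [-2.9, -28.8, 6.1]
opening: -0.0001
grip_force: 14.9
```

Call:
play_rows:
  linear:
    - [0,-0.015,0]
    - [0,-0.04,0]
    - [0,-0.04,-0.03]
    - [0,-0.04,-0.07]
    - [0,-0.04,-0.1]
    - [0,-0.07,-0.1]
    - [0,-0.11,-0.1]
    - [0,-0.15,-0.1]
    - [0,-0.19,-0.1]
    - [0,-0.19,-0.1]
    - [0,-0.19,-0.1]
  dr:
    - [0,0,0]
    - [0,0,0]
    - [0,0,0]
    - [0,0,0]
    - [0,0,0]
    - [0,0,0]
    - [0,0,0]
    - [0,0,0]
    - [0,0,0]
    - [0,0,0]
    - [0,0,0]
  claw: [0,0,0,0,0,0,0,0,0,0,0]

```text
t: 9.65
tcp_pos: [0.6075, -0.0035, 0.2518]
eef_rot: [0.028, 1.0, 0.001, -0.0]
wrist_force: [-0.9, 1.4, 0.3]
opening: -0.0
grip_force: 0.0
```

```bash
python3 m.py c
```

```text
[ 0.60747189 -0.00352175  0.25176986]
top front 108 [0.5498 0.222  0.1041] [0.543 0.161 0.071] [0.556 0.282 0.115]
top knob 23 [0.615  0.1971 0.1477] [0.607 0.191 0.124] [0.624 0.203 0.157]
top blue_front 0.46 [0.544 0.219 0.06 ]
top blue_knob 0.5 [0.624 0.202 0.138]
side front 209 [0.5424 0.2049 0.0739] [0.537 0.152 0.021] [0.555 0.278 0.111]
side knob 39 [0.6113 0.1924 0.1408] [0.604 0.187 0.126] [0.618 0.205 0.151]
side blue_front 0.57 [0.532 0.229 0.06 ]
side blue_knob 0.59 [0.618 0.205 0.138]
```

View pics/c.png

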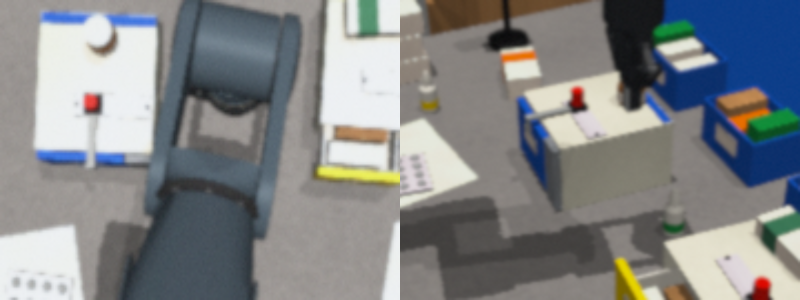

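```bash
python3 - <<'E'
from h import *
a,_=viewer.grab_frame('top'); b,_=viewer.grab_frame('wrist'); s,_=viewer.grab_frame('side')
cv2.imwrite('pics/d.png',np.hstack([cv2.resize(a[150:210,230:300],(350,300),interpolation=cv2.INTER_CUBIC),cv2.resize(s[120:180,280:370],(450,300),interpolation=cv2.INTER_CUBIC)]))
cv2.imwrite('pics/e.png',b)
E
```

```text
(no output)
```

View pics/d.png

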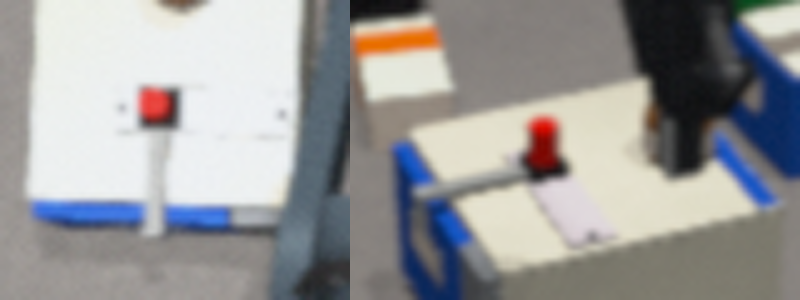

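View pics/e.png

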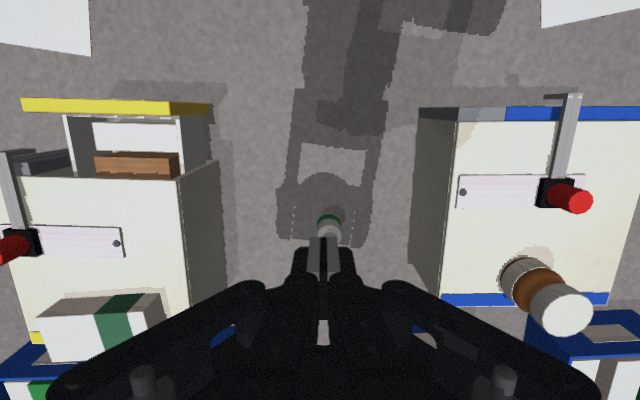

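```bash
python3 - <<'E'
from h import *
b=cv2.imread('pics/e.png')
p=lambda uv,z:on_z('wrist',uv,z)[0].round(4)
for n,uv,z in [('plate right',(457,191),.118),('plate left corner',(585,175),.118),('right screw',(462,191),.118),('foot far right top',(538,179),.125),('foot near right top',(541,207),.125),('arm front L',(582,95),.122),('arm front R',(562,95),.122),('cab front right',(456,121),.115),('panel R',(506,107),.108)]: print(n,p(uv,z))
cv2.imwrite('pics/f.png',cv2.resize(b[80:230,430:640],(784,560),interpolation=cv2.INTER_CUBIC))
E
```

```text
plate right [0.6112 0.1167 0.118 ]
plate left corner [0.6023 0.2272 0.118 ]
right screw [0.6114 0.1211 0.118 ]
foot far right top [0.602  0.1816 0.125 ]
foot near right top [0.6273 0.188  0.125 ]
arm front L [0.5355 0.209  0.122 ]
arm front R [0.5348 0.193  0.122 ]
cab front right [0.5514 0.1128 0.115 ]
panel R [0.5423 0.1574 0.108 ]
```

View pics/f.png

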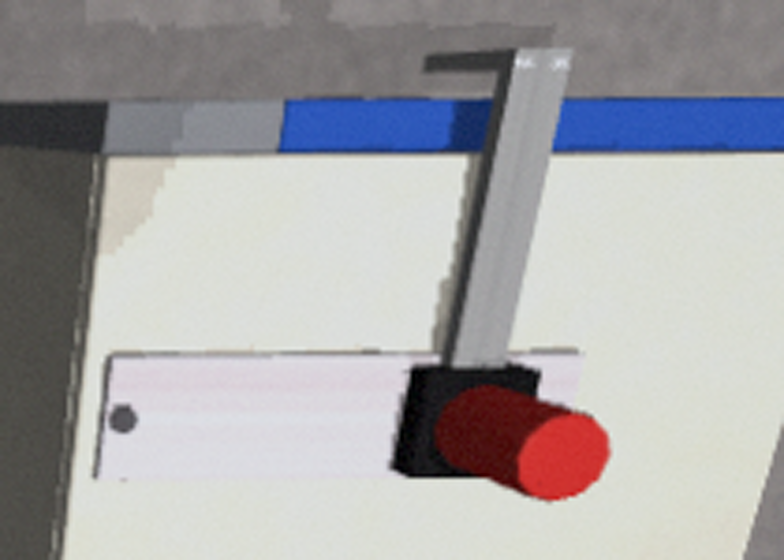

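The close view shows the tongue 44 mm left of the panel's right edge and 88 mm from the cabinet corner. At full travel those would be 45 and 87 mm, so the bolt is at about 60 mm. The 29 N stall agrees that it reached its end stop. The drawer is flush and nothing is being touched.

```bash
python3 -c "
from station import workorder; print(workorder.sign_off())"
```

```text
the job is handed in; nothing more can be done
None
```

I pushed the blue drawer shut against its stop, then pushed its bolt across to its end stop (about 60 mm by camera), saw no sign of the yellow cabinet or any medicine being touched, and handed the job in; no verdict was returned.

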